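Latch the shaker's gate over its load

TASK

Get the shaker ready to run: swing its open gate shut, lifting the latch bar by its thumb tab over the striker lip, press it in gently against the rubber buffer and let the bar drop down into the catch, so that the gate stays latched when you let go. Do not ram the catch, and leave the tube rack and the tubes standing on the platform as they are.

Things in the scene. Friction and masses are not known exactly. Their poses are not given: they have to be found in the camera images.
- shaker: White bench shaker, fixed; aluminium platform 53 mm above the worktop. Origin on the worktop; the housing reaches x -100 to +90, y -125 to +147 mm from it. -x is its front with the gate, -y its right side with the gate's hinge, +y its left side with the keeper. It carries low fences, a tube rack, the gate and the keeper.
- keeper: Steel bracket at the platform's front left corner carrying the steel catch, 24 mm wide (y). Axes as the shaker's; origin on the platform (shaker frame -84, +125, +53 mm), below the bar's lane at gate angle 0. The catch (lip, floor, buffer together) was set by hand along x, up to 14 mm either way of nominal: not measured here, it must be seen or felt. Over 12 N on it is ramming.
- catch_floor (a point): Nominal middle of the catch, floor height, 35 mm above the keeper's origin. At nominal setting, from front to back along x: striker lip -10 to -3 mm, 14 mm high; slot; black rubber buffer plate, front face at +1.5 mm, 3 to 53 mm high, sprung 1.5 N per mm, 4 mm travel to a hard stop. The 6 mm thick bar must push the buffer back at least 1.5 mm to come down behind the lip, where the buffer then holds it.
- gate (a joint): Angle of the aluminium gate (rad): 0 = parallel to the shaker's front, grows as its free left end swings out to the front (anticlockwise from above), range -0.10 to 0.9. Starts at 0.3 to 0.55 and stays where left (under 0.5 N at the tab moves it). Latched it reads -0.065 to +0.065, as the catch is set. The force at the tab is 1.4 times the force at the catch.
- latch_bar (a joint): Angle of the latch bar on its pivot (rad): 0 = level, grows as its free left end rises. Unsupported it hangs at -0.10 on its stop; upper stop +0.28. About 0 when lying on the catch floor, about +0.10 on top of the lip; above +0.13 it clears the lip, and at any height it still meets the buffer plate. Weight at the tab about 2 N; let go, it falls slowly by itself.
- latch_tab (a point): Centre of the steel thumb tab on the bar: upright rounded block, 14 mm thick across the gate, 24 mm along the bar, 32 mm high. Bar level: 75 mm from the pivot along the bar, 42 mm above it, 137 mm above the worktop. Axes: x across the gate (pinch along it, then the bar can pivot between the fingers), +y to the bar's free end, z up. Its underside is 18 mm above the gate's top.
- latch_pivot (a point): Pivot pin of the latch bar on the gate, 95 mm above the worktop, pin along the gate's thickness (x). 85 mm from the hinge axis along the gate, 9 mm in front of its middle plane. The steel bar (6 mm thick, 14 mm high) reaches 168 mm from the pin to its free end and crosses the catch at 145 mm.
- gate_hinge (a point): On the gate's vertical hinge axis, 95 mm above the worktop (shaker frame -75, -105 mm). In the gate's frame +y runs along the gate to its free end (200 mm away), +x to the back.
- tube_rack: White foam tube rack, 98 x 170 x 50 mm, loose on the platform behind the gate (leave it). Origin: middle of its underside, nominally at shaker frame +28, 0, +53 mm; it holds three loose capped tubes, up to 115 mm above the platform, in its rear rows.
- tube_1: Capped sample tube 83 mm, in the rack (leave it). Origin: its foot.
- tube_3: Capped sample tube 83 mm, in the rack (leave it). Origin: its foot.
- falcon_0: Capped sample tube 103 mm, in the rack (leave it). Origin: its foot.

How it is judged:
At the end, for the whole second after the job is handed in: The gate is shut (gate angle within 0.085 of 0), the latch bar lies level on the catch floor behind the lip (bar angle within 0.04 of 0: neither on the lip nor hanging outside), both at rest and let go, the rack and tubes still standing (value of joint gate between -0.085 and 0.085 rad and value of joint latch_bar between -0.04 and 0.04 rad and velocity of joint latch_bar between -0.05 and 0.05 rad/s and velocity of joint gate between -0.05 and 0.05 rad/s); the robot touches nothing.
It fails at once if the keeper, its catch or its buffer is loaded with more than 12 N (contact force between keeper and anything else above 12 N).
It fails at once if the tube rack is shifted by more than 20 mm or tipped (distance of tube_rack from where it was at the start of the episode above 0.02 m or angle between tube_rack's own z axis and vertical above 0.2 rad).
It fails at once if a tube is knocked over or out of the rack (distance of any of tube_1, tube_3, falcon_0 from where it was at the start of the episode above 0.03 m or angle between any of tube_1, tube_3, falcon_0's own z axis and vertical above 0.4 rad).
It also fails if it takes over 64 s, if anything falls off the work surface, if the arm or the gripper's body presses on something with over 40 N, if the wrist force passes 120 N, or if a joint passes its speed limit or range.

ROBOT

A 6-joint arm with a two-finger parallel gripper is mounted at the origin on a cart in front of the work surface, level with it; the furniture and walls round the work are solid. World frame = base frame: x ahead of the robot, y to its left, z up, the work surface at z = 0. Lengths are in m, angles in rad, forces in N, time in s.
With the tool pointing down it reaches from about 0.325 to 0.9 m from the base axis. Payload 6.1 kg.
Tool frame: the origin (TCP) lies on the centre line of the jaws, within the pads' length; the fingertips stand 19 mm ahead of it and the grasp point (between the pads) is the TCP; z points along the fingers, y is the line along which they close (so a half turn about z gives the same grasp; the last joint's range is limited). The gripper opens to 87 mm and grips with 3 to 60 N. Pads are 19 mm wide; open, the fingers measure 117 mm over their backs; the gripper's body (75 mm by 190 mm) begins 51 mm behind the grasp point.
Start: joints at [1.219, 0.22, 1.526, -0, 1.395, -0.126], TCP at [0.14, 0.609, 0.242] pointing down, gripper open.
Joint ranges: [-2.98, 2.98], [-0.91, 2.08], [0.09, 2.57], [-1.24, 4.39], [0.2, 2.65], [-2.68, 2.68]. Speed limits (rad/s): [2.57, 2.57, 3.01, 3.14, 3.14, 3.14].

INTERFACE

Orientations are given as a unit quaternion [x, y, z, w].
In Python, from station import bot gives the robot as it stands.
- The arm moves only by the tool move_arm, never from a script. Its argument "motion" is one flat list of numbers, 4 for each row, row after row: the shift along the tool's x, y, z in mm, then the turn about the tool's z in rad. In form: [dx, dy, dz, roll, dx, dy, dz, roll, ...]. A call has 1 to 12 rows; each row is the pose to reach, as a shift and turn from the pose commanded when the call began, along the tool's axes at that moment; what a row does not reach only later rows make up. A row lasts 1/12 s, in which the tool goes at most 41.7 mm and 7.16 degrees, less where a joint would pass 70% of its speed; a pose out of reach is approached as far as the arm can. A call with a gripper value outside its range is refused whole. "hand" is the gripper command: -1 is shut, 1 is fully open, values between are in proportion, set as the call begins (left out, the last holds). The fingers move at their own pace and stop on an object; "squeeze" is the grip in N (left out, the last holds). Time passes only in rows, so rows that repeat a pose let the fingers close. It gives the time, the measured TCP pose, the force, the opening and the grip force at its end, in the units of the state.
- bot.state(): the state, without advancing time (a new reading comes with each control period).
- bot.capture(name): name is "scene" or "top"; returns the picture (400x640x3 uint8, red, green, blue); there is no depth.
- bot.get_calibration(name): a dict with "mtx" (3x3 intrinsics, pixels), "camera_from_world" (4x4, takes a point from world to camera coordinates). Camera axes: x right, y up, looking along -z (the intrinsics and any distortion apply to the point x, -y, -z); pixel columns grow to the right and rows downward; lengths in m; the calibration is good to about 2 mm. A picture is of the moment at which its call begins. get_calibration takes no time and is no camera call.
- bot.finish_job(): hands the job in; it is judged then, once.
Trained networks look in the newest picture that a camera, given by its name, has taken for a name from the list of things; names that differ only in an ending like _2 or _b are one class to them, and where a whole thing is asked for, a point or a joint stands for the part that bears it (a point fixed in the world has none). Each returns a list of dicts, best first, with "conf" (0 to 1); they miss things now and then, are a little off and sometimes report something else, mostly with a low value. They report only what shows in the picture. A call takes as long as a camera call.
- bot.find_in(thing, camera): "box" ([left, top, width, height] in pixels, round what is visible of it).
- bot.tip_of(thing, camera): "centre" ([column, row] in pixels: a listed point, or the origin of a listed thing).
The state is a dict: "time": time; "joint_positions": joint angles; "joint_vel": joint speeds; "joint_torque": joint torques, N m; "eef_pos": TCP position; "ee_rot": TCP orientation; "wrist_force": force on the tool from outside, world axes, zero at the start; "ft_torque": the same for the moment, N m; "gripper_width": finger opening in m; "finger_force": force on a finger pad.
Only numpy, scipy, OpenCV 4.12 (cv2) and the standard library are available. Lean on these libraries where they do the work, as an engineer would, in place of code of your own. Each camera call takes 0.05 s, during which the arm holds its last target. There are 200 camera calls.

## Working session

There is one attempt and no reset: what is moved stays moved. The work goes in short steps, Python scripts to look and compute and a tool call to move; the robot and the scene stay as the last step left them, time stands still between calls to the robot, and variables do not carry over. Pictures are saved under pics/ and viewed, at most 10 in all, crops included, and the job is handed in when it is done.

Besides the shell and the picture viewer there is one more tool, called after ">>>" as name(argument=value, ...) on one line, values as JSON. move_arm: Moves the arm, as the interface text tells. Its arguments: {"type":"object","properties":{"motion":{"type":"array","items":{"type":"number"}},"hand":{"type":"number"},"squeeze":{"type":"number"}},"required":["motion"]}

```bash
mkdir -p pics; ls; cat > h.py <<'E'
import numpy as np, cv2
from station import bot
from scipy.spatial.transform import Rotation as R
def cal(n):
    c=bot.get_calibration(n); return np.array(c["mtx"]),np.array(c["camera_from_world"])
def proj(n,P):
    K,T=cal(n); p=T@np.append(P,1); v=K@np.array([p[0],-p[1],-p[2]]); return v[:2]/v[2]
def ray(n,uv):
    K,T=cal(n); d=np.linalg.inv(K)@np.array([uv[0],uv[1],1]); d=np.array([d[0],-d[1],-d[2]])
    Rt=T[:3,:3].T; o=-Rt@T[:3,3]; d=Rt@d; return o,d/np.linalg.norm(d)
def tri(obs):
    A=np.zeros((3,3));b=np.zeros(3)
    for n,uv in obs:
        o,d=ray(n,uv);M=np.eye(3)-np.outer(d,d);A+=M;b+=M@o
    return np.linalg.solve(A,b)
def atz(n,uv,z):
    o,d=ray(n,uv); return o+d*(z-o[2])/d[2]
def shot(n,name):
    im=bot.capture(n); cv2.imwrite("pics/"+name,im[:,:,::-1]); return im
E
python3 - <<'E'
from h import *
np.set_printoptions(precision=4,suppress=True)
a=shot("scene","s0.png");b=shot("top","t0.png")
cv2.imwrite("pics/c0.png",np.vstack([a,b])[:,:,::-1][:, :])
print(bot.state())
for n in ("scene","top"):
    K,T=cal(n);print(n,K.ravel(),-T[:3,:3].T@T[:3,3])
    for t in "shaker keeper catch_floor latch_tab latch_pivot gate_hinge tube_rack".split():
        r=bot.tip_of(t,n)[:2]; print(n,t,[(np.round(x["centre"],1),round(x["conf"],2)) for x in r])
E
```

```text
pics
{'time': 0.1, 'joint_positions': array([ 1.2189,  0.2212,  1.5275,  0.    ,  1.3947, -0.1261]), 'joint_vel': array([-0.0005, -0.0025, -0.0021, -0.001 , -0.0005,  0.0017]), 'joint_torque': array([  0.0011, -49.5941, -38.8519,   0.0701,   0.0515,  -0.    ]), 'eef_pos': array([0.1398, 0.6086, 0.2406]), 'ee_rot': array([ 0.1127,  0.9936, -0.0008, -0.0002]), 'wrist_force': array([ 0.6269, -0.1812,  0.2356]), 'ft_torque': array([-0.0368,  0.0341,  0.007 ]), 'finger_force': 0.0, 'gripper_width': 0.0870784292902133}
scene [471.0359   0.     315.1389   0.     471.0359 200.096    0.       0.
   1.    ] [0.1188 0.5738 0.5046]
scene shaker [(array([338.1, 250.9]), 0.74)]
scene keeper [(array([353.4, 272.6]), 0.73)]
scene catch_floor [(array([355. , 257.4]), 0.81)]
scene latch_tab [(array([413. , 219.5]), 0.84)]
scene latch_pivot [(array([405.9, 215.5]), 0.79)]
scene gate_hinge [(array([396.7, 191.3]), 0.66)]
scene tube_rack [(array([325.6, 224.6]), 0.76)]
top [447.9082   0.     317.5371   0.     447.9082 201.4331   0.       0.
   1.    ] [ 0.5473 -0.0075  0.9423]
top shaker [(array([336.3, 204.8]), 0.7)]
top keeper [(array([283.2, 259.3]), 0.9), (array([359.8, 165.7]), 0.17)]
top catch_floor [(array([283.3, 261.3]), 0.55)]
top latch_tab [(array([333.7, 285.9]), 0.88), (array([287. , 260.2]), 0.5)]
top latch_pivot [(array([369.9, 258.3]), 0.58)]
top gate_hinge [(array([403.3, 227.2]), 0.69)]
top tube_rack [(array([329.8, 185.9]), 0.82)]
```

View pics/s0.png

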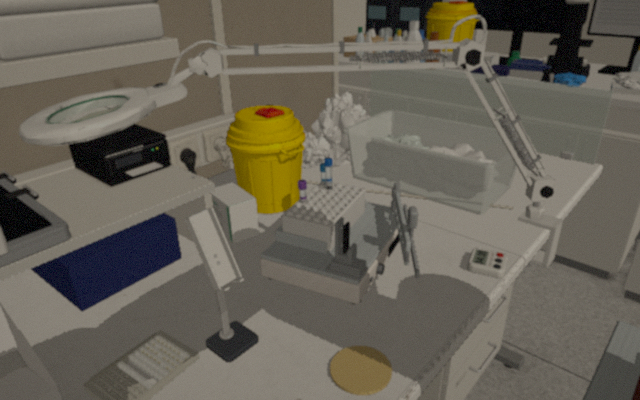

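View pics/t0.png

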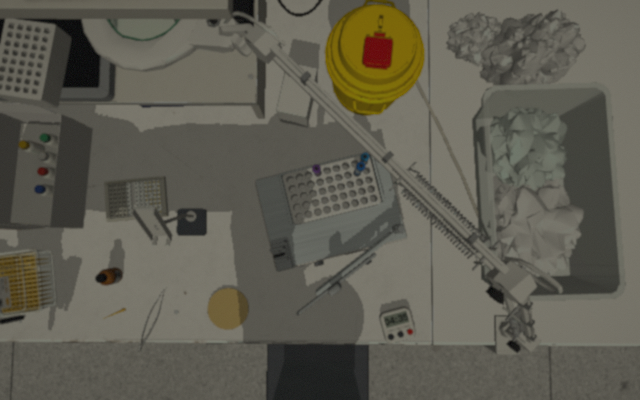

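The scene view shows the shaker in the middle with the gate swung open (about column 405, row 230) and the keeper near (350,240). The top view shows the gate from (400,230) to (300,312) and the keeper near (282,255). A lamp arm crosses above the gate's hinge side.

```bash
python3 - <<'E'
from h import *
np.set_printoptions(precision=4,suppress=True)
S={'shaker':(338.1,250.9),'keeper':(353.4,272.6),'catch_floor':(355,257.4),'latch_tab':(413,219.5),'latch_pivot':(405.9,215.5),'gate_hinge':(396.7,191.3),'tube_rack':(325.6,224.6)}
Tp={'shaker':(336.3,204.8),'keeper':(283.2,259.3),'catch_floor':(283.3,261.3),'latch_tab':(333.7,285.9),'latch_pivot':(369.9,258.3),'gate_hinge':(403.3,227.2),'tube_rack':(329.8,185.9)}
Z={'shaker':0,'keeper':.053,'catch_floor':.088,'latch_tab':.13,'latch_pivot':.095,'gate_hinge':.095,'tube_rack':.053}
for k in S: print(k,tri([('scene',S[k]),('top',Tp[k])]),atz('top',Tp[k],Z[k]),atz('scene',S[k],Z[k]))
# fit shaker pose + gate + bar angle to all pixels
from scipy.optimize import least_squares
def model(p):
    x,y,yaw,g,b=p
    r=lambda a:np.array([[np.cos(a),-np.sin(a),0],[np.sin(a),np.cos(a),0],[0,0,1]])
    W=lambda q:np.array([x,y,0])+r(yaw)@np.array(q)
    h=np.array([-.075,-.105,.095]); G=lambda q:W(h+r(g)@np.array(q))
    c,s=np.cos(b),np.sin(b)
    return {'shaker':W([0,0,0]),'keeper':W([-.084,.125,.053]),'latch_tab':G([-.009,.085+.075*c-.042*s,.042*c+.075*s]),'latch_pivot':G([-.009,.085,0]),'gate_hinge':G([0,0,0]),'tube_rack':W([.028,0,.053])}
def res(p):
    m=model(p);return np.concatenate([np.r_[proj('scene',m[k])-S[k],proj('top',m[k])-Tp[k]] for k in m])
f=least_squares(res,[.53,-.04,.2,.4,-.1],loss='soft_l1');print(f.x);print(f.fun.reshape(-1,4));print(model(f.x))
a=cv2.imread('pics/s0.png')[150:320,240:470];b=cv2.imread('pics/t0.png')[140:320,245:425]
for im,n in((a,'a'),(b,'b')):
    im=cv2.convertScaleAbs(im,alpha=1.7); cv2.imwrite(f'pics/crop_{n}.png',cv2.resize(im,None,fx=3.3,fy=3.3,interpolation=cv2.INTER_CUBIC))
E
```

```text
shaker [ 0.6105 -0.0417 -0.0068] [ 0.6084 -0.0427  0.    ] [ 0.6055 -0.0324  0.    ]
keeper [0.4965 0.0638 0.0512] [0.4968 0.0638 0.053 ] [0.4949 0.0658 0.053 ]
catch_floor [0.4948 0.0616 0.0804] [0.495  0.0608 0.088 ] [0.4884 0.0711 0.088 ]
latch_tab [ 0.4519 -0.0346  0.1232] [ 0.4542 -0.0334  0.13  ] [ 0.4447 -0.0251  0.13  ]
latch_pivot [ 0.5018 -0.1033  0.0844] [ 0.5019 -0.1024  0.095 ] [ 0.4925 -0.0858  0.095 ]
gate_hinge [ 0.5613 -0.1656  0.0925] [ 0.5605 -0.1656  0.095 ] [ 0.5593 -0.1604  0.095 ]
tube_rack [ 0.6401 -0.0303  0.0479] [ 0.6427 -0.0277  0.053 ] [ 0.6309 -0.0256  0.053 ]
[ 0.6085 -0.0385  0.2418  0.4302 -0.1662]
[[ 0.7833 -1.852  -1.9786 -0.0278]
 [ 0.0828 -1.3344  0.5602 -0.1007]
 [-0.4722 -0.0085  0.3037  1.7202]
 [-0.5514 -3.7749 -2.6175  0.5295]
 [-1.1728  0.1268 -3.8243 -0.1876]
 [ 0.2009 -2.0168  2.0651  3.5339]]
{'shaker': array([ 0.6085, -0.0385,  0.    ]), 'keeper': array([0.497 , 0.0627, 0.053 ]), 'latch_tab': array([ 0.4505, -0.0342,  0.124 ]), 'latch_pivot': array([ 0.5008, -0.0975,  0.095 ]), 'gate_hinge': array([ 0.5608, -0.1584,  0.095 ]), 'tube_rack': array([ 0.6357, -0.0318,  0.053 ])}
```

View pics/crop_a.png

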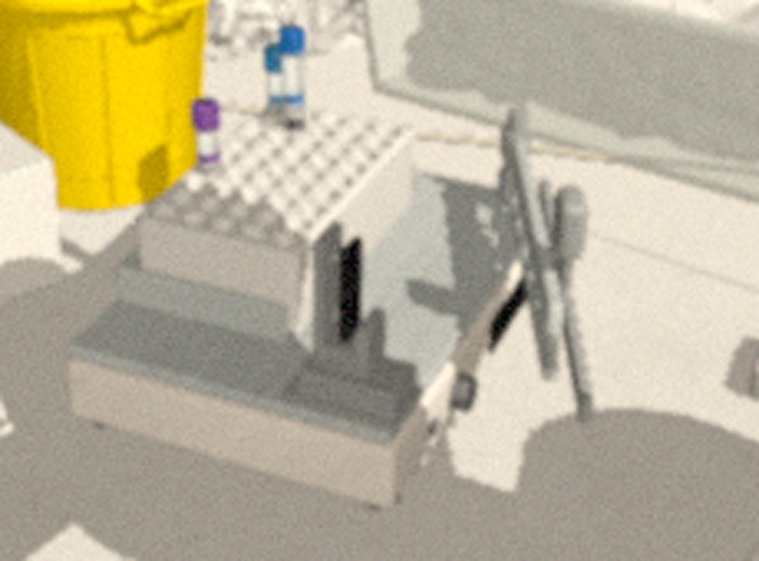

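View pics/crop_b.png

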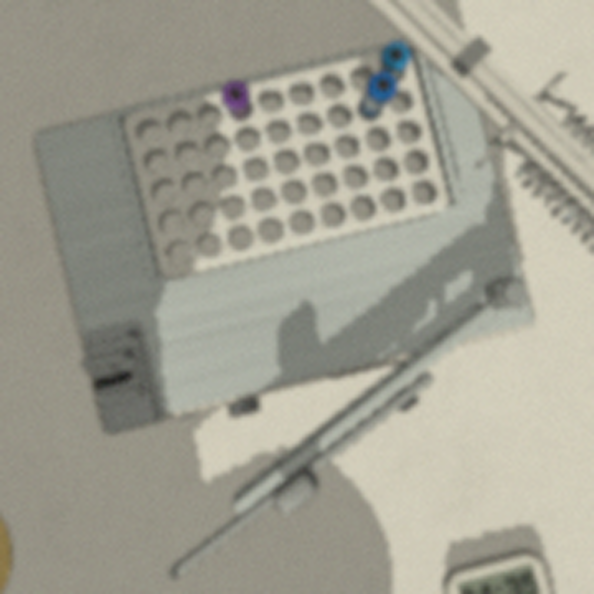

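The two views agree on the tab at about (0.451, -0.034, 0.124), with the gate at about 0.43 rad and the shaker's yaw at 0.24. The buffer shows at top-view pixel (279,255). I'll move above the tab first.

>>> move_arm(motion=[-12,-15,0,0.05,-36,-45,0,0.12,-60,-75,0,0.2,-85,-106,0,0.3,-110,-137,0,0.4,-135,-168,0,0.5,-160,-199,0,0.6,-185,-230,0,0.675,-210,-261,0,0.675,-235,-292,0,0.675,-258,-321,0,0.675,-275,-342,0,0.675], hand=0.3)

```text
time: 1.8
eef_pos: [0.3322, 0.2118, 0.2419]
ee_rot: [0.436, 0.9, 0.0, 0.001]
wrist_force: [-0.3, 0.3, -0.2]
gripper_width: 0.0565
finger_force: 0.0
```

>>> move_arm(motion=[-15,-3,0,0,-45,-10,0,0,-80,-18,0,0,-115,-25,0,0,-150,-33,0,0,-185,-41,0,0,-215,-48,0,0,-240,-53,0,0,-257,-57,0,0,-267,-59,0,0,-267,-59,0,0])

```text
time: 2.72
eef_pos: [0.4515, -0.0331, 0.2416]
ee_rot: [0.436, 0.9, -0.0, 0.0]
wrist_force: [-0.9, -0.3, -0.4]
gripper_width: 0.0567
finger_force: 0.0
```

```bash
python3 - <<'E'
from h import *
np.set_printoptions(precision=4,suppress=True)
s=bot.state();print(s['eef_pos'],s['ee_rot'])
a=shot("scene","s1.png");b=shot("top","t1.png")
for n in ("scene","top"):
    K,T=cal(n);print(n,-T[:3,:3].T@T[:3,3])
    for t in "keeper catch_floor latch_tab latch_pivot gate_hinge".split():
        r=bot.tip_of(t,n)[:2]; print(n,t,[(np.round(x["centre"],1),round(x["conf"],2)) for x in r])
im=np.hstack([a[:,:,::-1],b[:,:,::-1]]);
A=cv2.convertScaleAbs(im,alpha=1.6);cv2.imwrite('pics/c1.png',np.vstack([A[:,:640],A[:,640:]])[:, :])
A=A[:,:640];cv2.imwrite('pics/a1.png',cv2.resize(A,(800,500)))
E
```

```text
[ 0.4515 -0.0331  0.2416] [ 0.4364  0.8998 -0.0001  0.0001]
scene [0.1188 0.5738 0.5046]
scene keeper [(array([354.1, 272.7]), 0.73)]
scene catch_floor [(array([357.8, 253. ]), 0.87)]
scene latch_tab [(array([411.7, 217.4]), 0.8)]
scene latch_pivot [(array([404.4, 216.1]), 0.62)]
scene gate_hinge []
top [ 0.5473 -0.0075  0.9423]
top keeper [(array([286.7, 260.3]), 0.94)]
top catch_floor [(array([281.4, 260.7]), 0.82)]
top latch_tab [(array([358.2, 162.1]), 0.23)]
top latch_pivot [(array([369.5, 259.5]), 0.52)]
top gate_hinge [(array([404.6, 229.1]), 0.72)]
```

View pics/a1.png

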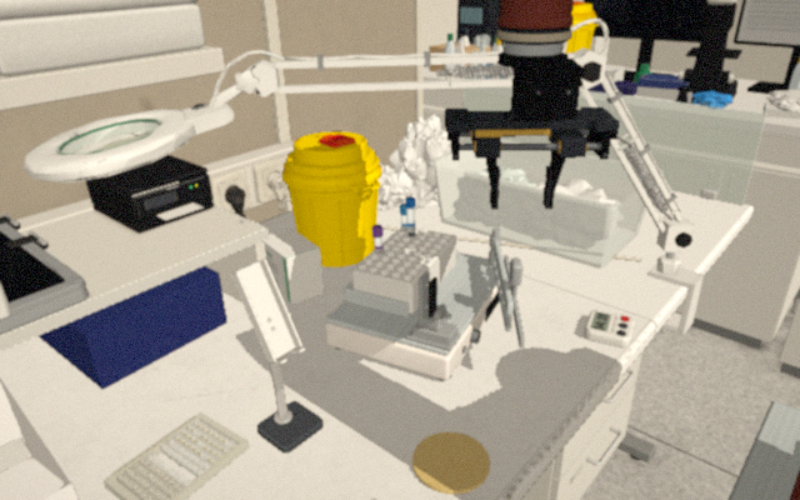

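The fingers hang open above the tab, with the tips at about (525,200) and the tab at (515,270) in this picture, and the lamp arm is well behind them. I'll descend, then close.

>>> move_arm(motion=[0,0,12,0,0,0,30,0,0,0,48,0,0,0,66,0,0,0,82,0,0,0,94,0,0,0,102,0,0,0,107,0,0,0,108,0,0,0,108,0])

```text
time: 4.15
eef_pos: [0.451, -0.0317, 0.1335]
ee_rot: [0.435, 0.9, -0.0, -0.0]
wrist_force: [-0.1, 0.4, 0.5]
gripper_width: 0.0569
finger_force: 0.0
```

```bash
python3 - <<'E'
from h import *
s=bot.state();print(s['eef_pos'],s['wrist_force'])
a=shot("scene","s2.png");b=shot("top","t2.png")
A=a[150:290,330:500,::-1];B=b[200:340,230:400,::-1]
im=cv2.convertScaleAbs(np.hstack([A,B]),alpha=1.8);cv2.imwrite('pics/a2.png',cv2.resize(im,(800,330),interpolation=cv2.INTER_CUBIC))
E
```

```text
[ 0.4509706  -0.03168724  0.13345956] [-0.07271536  0.4148897   0.49286022]
```

View pics/a2.png

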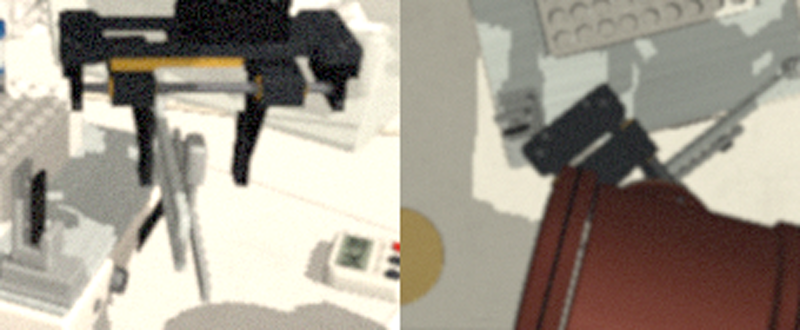

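The tab at (197,155) in the left crop stands between the fingertips at (147,182) and (242,182). Closing.

>>> move_arm(motion=[0,0,0,0,0,0,0,0,0,0,0,0,0,0,0,0,0,0,0,0,0,0,0,0,0,0,0,0,0,0,0,0], hand=-1, squeeze=14)

```text
time: 4.92
eef_pos: [0.4508, -0.0317, 0.1335]
ee_rot: [0.435, 0.9, -0.0, -0.0]
wrist_force: [-0.1, -0.8, 0.8]
gripper_width: 0.0139
finger_force: 14.0
```

>>> move_arm(motion=[0,0,-1,0,-1,0,-3,0,-2.5,0,-5,0,-4,0,-8,0,-6,0,-11,0,-8,0,-14,0,-10,0,-17,0,-12,0,-20,0,-13,0,-21,0,-13,0,-21,0])

```text
time: 5.75
eef_pos: [0.4591, -0.0417, 0.1553]
ee_rot: [0.435, 0.9, 0.0, -0.0]
wrist_force: [-4.8, 3.1, 0.8]
gripper_width: 0.0139
finger_force: 14.0
```

```bash
python3 - <<'E'
from h import *
np.set_printoptions(precision=4,suppress=True)
s=bot.state();print(s['eef_pos'],s['ee_rot'],s['wrist_force'],s['gripper_width'])
a=shot("scene","s3.png");b=shot("top","t3.png")
A=a[150:290,330:500,::-1];B=b[200:340,230:400,::-1]
im=cv2.convertScaleAbs(np.hstack([A,B]),alpha=1.8);cv2.imwrite('pics/a3.png',cv2.resize(im,(800,330),interpolation=cv2.INTER_CUBIC))
# predicted path (x,y,yaw from fit); hinge position solved from gripped tab
x,y,yaw=.6085,-.0385,.2418
h=np.array([x,y])+np.array([[np.cos(yaw),-np.sin(yaw)],[np.sin(yaw),np.cos(yaw)]])@[-.075,-.105]
p=s['eef_pos'][:2];d=p-h;print('hinge',h,'r',np.linalg.norm(d),'exp',np.hypot(.085+.0657,.009))
# heading of tab dir: gate yaw +pi/2 + atan(9/150.7)
th=np.arctan2(d[1],d[0]);print('gate angle from tab',th-np.pi/2-np.arctan2(.009,.1507)-yaw)
E
```

```text
[ 0.4591 -0.0417  0.1553] [ 0.4354  0.9002  0.0003 -0.0002] [-4.7578  3.1463  0.8127] 0.013896333985321314
hinge [ 0.5608 -0.1584] r 0.1547798844171118 exp 0.15096850664956582
gate angle from tab 0.4154954893470062
```

View pics/a3.png

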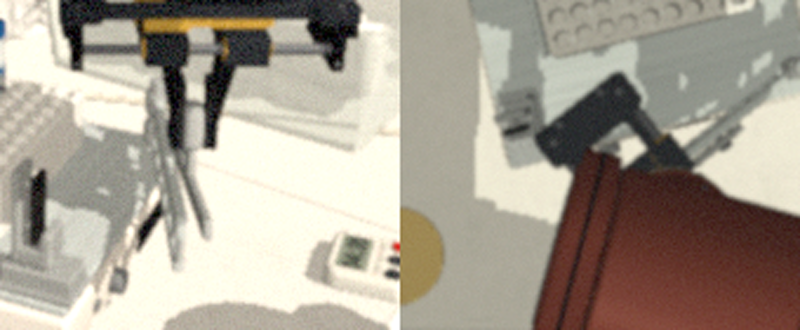

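The bar is lifted: its end rose from about row 298 to row 238 in the crop. There is about 5 N of pull along the gate, so I'll relax it slightly.

>>> move_arm(motion=[1,0,0,0,2,0,0,0,2,0,0,0,2,0,0,0])

```text
time: 6.18
eef_pos: [0.4588, -0.0413, 0.1549]
ee_rot: [0.435, 0.9, -0.0, 0.002]
wrist_force: [2.5, -4.4, -6.5]
gripper_width: 0.0144
finger_force: 14.0
```

>>> move_arm(motion=[-1.2,0,0,0,-1.2,0,0,0,-1.2,0,0,0,-1.2,0,0,0])

```text
time: 6.52
eef_pos: [0.4588, -0.0413, 0.1548]
ee_rot: [0.435, 0.9, 0.0, 0.0]
wrist_force: [0.1, -1.0, -4.0]
gripper_width: 0.0139
finger_force: 14.0
```

>>> move_arm(motion=[0,2,0,0.013,0.1,6,0,0.04,0.2,11,0,0.073,0.1,16,0,0.106,-0.2,21,0,0.139,-0.7,26,0,0.172,-1.2,30.2,0,0.2,-1.9,34.5,0,0.229,-2.7,38.5,0,0.256,-3.5,42,0,0.28,-4.0,44.5,0,0.297,-4.1,45,0,0.3])

```text
time: 7.52
eef_pos: [0.4969, -0.0169, 0.1546]
ee_rot: [0.565, 0.825, -0.0, 0.001]
wrist_force: [0.9, -4.5, -4.9]
gripper_width: 0.0137
finger_force: 14.0
```

```bash
python3 - <<'E'
from h import *
np.set_printoptions(precision=4,suppress=True)
s=bot.state();print(s['eef_pos'],s['ee_rot'],s['wrist_force'],s['gripper_width'])
a=shot("scene","s4.png");b=shot("top","t4.png")
A=a[190:290,310:430,::-1];B=b[220:320,250:370,::-1]
im=cv2.convertScaleAbs(np.hstack([A,B]),alpha=1.5);cv2.imwrite('pics/a4.png',cv2.resize(im,(800,333),interpolation=cv2.INTER_CUBIC))
E
```

```text
[ 0.4969 -0.0169  0.1546] [ 0.5653  0.8249 -0.0003  0.0005] [ 0.8614 -4.4734 -4.9042] 0.013686006425192292
```

View pics/a4.png

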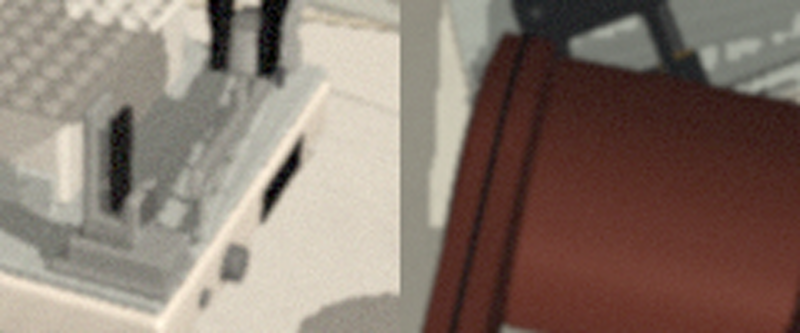

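The gate is nearly shut. In the left crop the bar's end is near (200,235), in front of the lip at (140,200). I'll check the bar height by projecting the model.

```bash
python3 - <<'E'
from h import *
np.set_printoptions(precision=1,suppress=True)
x,y,yaw=.6085,-.0385,.2418
r=lambda a:np.array([[np.cos(a),-np.sin(a),0],[np.sin(a),np.cos(a),0],[0,0,1]])
W=lambda q:np.array([x,y,0])+r(yaw)@np.array(q)
c=lambda P:(proj('scene',P)-[310,190])*6.667/np.array([1,1])
for g in(.10,.13):
  G=lambda q:W(np.array([-.075,-.105,.095])+r(g)@np.array(q))
  print(g,'gate tops',c(G([0,0,.008])),c(G([0,.2,.008])))
  for b in(-.1,.05,.12,.19): print(b,'bar end',c(G([-.009,.085+.168*np.cos(b),.168*np.sin(b)])), 'mid',c(G([-.009,.085+.1*np.cos(b),.1*np.sin(b)])))
for o in(-14,0,14):
  k=lambda dx,z:W([-.084+(dx+o)/1e3,.125,.053+z/1e3])
  print(o,'lip top',c(k(-10,49)),c(k(-3,49)),'buf top',c(k(1.5,88)),'buf bot',c(k(1.5,38)))
E
```

```text
0.1 gate tops [571.6 -14.8] [384.6 317.1]
-0.1 bar end [356.8 525.3] mid [434.6 354.6]
0.05 bar end [358.8 436. ] mid [436.4 303.8]
0.12 bar end [361.3 390.5] mid [438.1 278.4]
0.19 bar end [364.9 343. ] mid [440.2 252. ]
0.13 gate tops [571.6 -14.8] [408.6 321.3]
-0.1 bar end [388.7 530.9] mid [456.6 357.9]
0.05 bar end [391.3 441.4] mid [458.6 307. ]
0.12 bar end [393.9 395.7] mid [460.3 281.5]
0.19 bar end [397.4 348.1] mid [462.4 255.1]
-14 lip top [387.2 395.6] [359.4 388.7] buf top [345.5 240.9] buf bot [340.6 423.4]
0 lip top [331.9 381.7] [304.5 374.9] buf top [289.5 228. ] buf bot [286.4 409.5]
14 lip top [277.4 368.1] [250.4 361.3] buf top [234.4 215.4] buf bot [232.9 395.8]
```

```bash
python3 - <<'E'
from h import *
a=np.mean([bot.capture("scene").astype(float) for _ in range(4)],0)
A=np.clip(a[195:270,325:415,::-1]*1.15,0,255).astype(np.uint8)
cv2.imwrite('pics/a5.png',cv2.resize(A,(720,600),interpolation=cv2.INTER_CUBIC))
x,y,yaw=.6085,-.0385,.2418
r=lambda a:np.array([[np.cos(a),-np.sin(a),0],[np.sin(a),np.cos(a),0],[0,0,1]])
W=lambda q:np.array([x,y,0])+r(yaw)@np.array(q)
c=lambda P:np.round((proj('scene',P)-[325,195])*8)
g=.115
G=lambda q:W(np.array([-.075,-.105,.095])+r(g)@np.array(q))
print('gate top/bot end',c(G([0,.2,.008])),c(G([0,.2,-.03])))
for b in(-.1,.05,.12,.19): print(b,'bar end',c(G([-.009,.085+.168*np.cos(b),.168*np.sin(b)])), 'mid',c(G([-.009,.085+.1*np.cos(b),.1*np.sin(b)])))
for o in(0,14):
  k=lambda dx,yy,z:W([-.084+(dx+o)/1e3,.125+yy,.053+z/1e3])
  print(o,'lip top',c(k(-10,.012,49)),c(k(-10,-.012,49)),'buf top',c(k(1.5,.012,88)),c(k(1.5,-.012,88)),'bot',c(k(1.5,.012,38)))
E
```

```text
gate top/bot end [356. 343.] [350. 500.]
-0.1 bar end [327. 594.] mid [415. 388.]
0.05 bar end [330. 486.] mid [417. 327.]
0.12 bar end [333. 432.] mid [419. 296.]
0.19 bar end [337. 375.] mid [422. 264.]
0 lip top [254. 448.] [301. 389.] buf top [202. 262.] [252. 206.] bot [199. 482.]
14 lip top [188. 431.] [237. 373.] buf top [136. 246.] [186. 191.] bot [135. 465.]
```

View pics/a5.png

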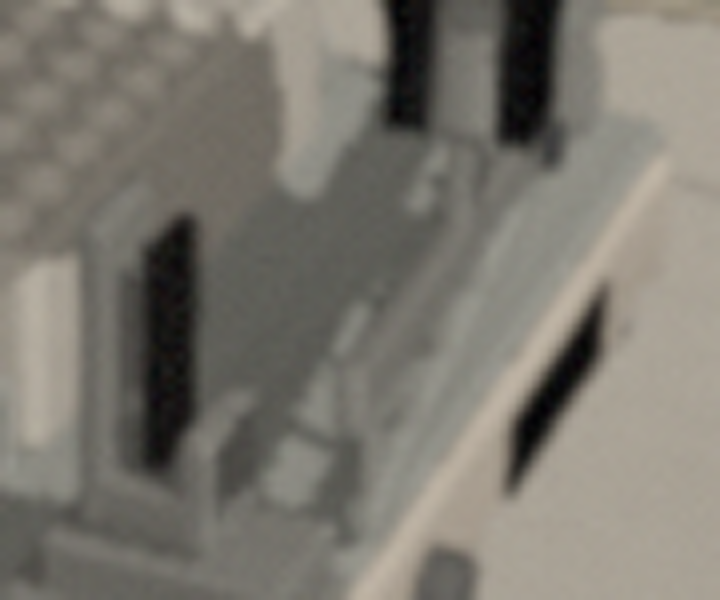

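The buffer's front face, top edge (145,245) to (193,212), and the lip at (188,435) fit a catch setting of about +12 mm. Contact should therefore come near a gate angle of -0.05. The bar overlaps the gate's top edge, its end near (350,370), so it is raised. I'll close the gate slowly to about 0.

>>> move_arm(motion=[-0.4,1.5,0,0.01,-0.6,3,0,0.02,-0.6,4.5,0,0.03,-0.6,6,0,0.04,-0.6,7.5,0,0.05,-0.6,9,0,0.06,-0.6,10.5,0,0.07,-0.7,12,0,0.08,-0.8,13.5,0,0.09,-0.9,15,0,0.1,-0.9,15,0,0.1,-0.9,15,0,0.1])

```text
time: 8.82
eef_pos: [0.5108, -0.0117, 0.1546]
ee_rot: [0.605, 0.796, 0.0, -0.0]
wrist_force: [-0.2, 0.2, -0.4]
gripper_width: 0.0139
finger_force: 14.0
```

>>> move_arm(motion=[0,1,0,0.007,0.1,2,0,0.013,0.1,3,0,0.02,0.2,4,0,0.027,0.2,5,0,0.033,0.2,5,0,0.033,0.2,5,0,0.033])

```text
time: 9.4
eef_pos: [0.5156, -0.0102, 0.1546]
ee_rot: [0.619, 0.786, 0.0, 0.0]
wrist_force: [-0.6, 1.1, -1.0]
gripper_width: 0.0141
finger_force: 14.0
```

>>> move_arm(motion=[0,0.4,0,0.003,0,0.8,0,0.005,0,1.2,0,0.008,0,1.5,0,0.01,0,1.5,0,0.01,0,1.5,0,0.01])

```text
time: 9.9
eef_pos: [0.5169, -0.0098, 0.1546]
ee_rot: [0.622, 0.783, 0.0, -0.0]
wrist_force: [-2.1, 3.2, 1.7]
gripper_width: 0.0136
finger_force: 14.0
```

>>> move_arm(motion=[0.4,0.4,0,0.003,0.7,0.8,0,0.005,0.7,1.2,0,0.008,0.7,1.5,0,0.01,0.7,1.5,0,0.01,0.7,1.5,0,0.01])

```text
time: 10.4
eef_pos: [0.5183, -0.0093, 0.1545]
ee_rot: [0.626, 0.78, -0.0, 0.0]
wrist_force: [-0.1, -0.4, 0.7]
gripper_width: 0.0141
finger_force: 14.0
```

>>> move_arm(motion=[0,0.4,0,0.003,0.1,0.8,0,0.005,0.1,1,0,0.007,0.1,1,0,0.007,0.1,1,0,0.007])

```text
time: 10.82
eef_pos: [0.5192, -0.009, 0.1545]
ee_rot: [0.629, 0.777, -0.0, 0.0]
wrist_force: [0.2, -2.1, -1.2]
gripper_width: 0.0138
finger_force: 14.0
```

>>> move_arm(motion=[0,0.4,0,0.003,0.1,0.8,0,0.005,0.1,1,0,0.007,0.1,1,0,0.007,0.1,1,0,0.007])

```text
time: 11.23
eef_pos: [0.5199, -0.0087, 0.1545]
ee_rot: [0.632, 0.775, -0.0, 0.0]
wrist_force: [-2.4, -3.8, -0.1]
gripper_width: 0.0139
finger_force: 14.0
```

>>> move_arm(motion=[-0.3,0.3,0,0.002,-0.5,0.6,0,0.004,-0.5,0.8,0,0.005,-0.5,0.8,0,0.005,-0.5,0.8,0,0.005])

```text
time: 11.65
eef_pos: [0.5206, -0.0086, 0.1545]
ee_rot: [0.634, 0.774, -0.0, -0.0]
wrist_force: [-4.6, -1.3, 0.4]
gripper_width: 0.0139
finger_force: 14.0
```

Contact shows as about 4.8 N at the tab, which is about 2.3 mm of buffer push. I'll add a little and start lowering the bar.

>>> move_arm(motion=[0,0.2,0,0,0,0.3,0,0,0,0.3,0,0,0.8,0.3,1,0,1.6,0.3,2,0,2.4,0.3,3,0,3.1,0.3,4,0,3.9,0.3,5,0,4.7,0.3,6,0,5.4,0.3,7,0,5.4,0.3,7,0,5.4,0.3,7,0])

```text
time: 12.65
eef_pos: [0.5201, -0.0038, 0.1478]
ee_rot: [0.634, 0.773, -0.0, 0.0]
wrist_force: [-4.8, -4.6, 2.4]
gripper_width: 0.014
finger_force: 14.0
```

>>> move_arm(motion=[0.2,0,1,0,0.7,0,2,0,1.4,0,3,0,2.1,0,4,0,2.1,0,4,0])

```text
time: 13.07
eef_pos: [0.5197, -0.0016, 0.1439]
ee_rot: [0.634, 0.773, -0.0, 0.0]
wrist_force: [-4.4, -2.3, 3.2]
gripper_width: 0.0137
finger_force: 14.0
```

>>> move_arm(motion=[0.5,0,1,0,1,0,2,0,1,0,2,0,1,0,2,0])

```text
time: 13.4
eef_pos: [0.5195, -0.0005, 0.1419]
ee_rot: [0.634, 0.773, -0.0, -0.0]
wrist_force: [-4.9, -3.3, 2.6]
gripper_width: 0.0138
finger_force: 14.0
```

>>> move_arm(motion=[0.2,0,0.6,0,0.3,0,1.2,0,0.3,0,1.2,0,0.3,-0.4,1.2,0,0.3,-0.8,1.2,0,0.3,-1.2,1.2,0,0.3,-1.2,1.2,0,0.3,-1.2,1.2,0])

```text
time: 14.07
eef_pos: [0.5193, -0.0003, 0.1415]
ee_rot: [0.634, 0.773, 0.001, 0.001]
wrist_force: [-2.0, -1.7, 6.4]
gripper_width: 0.014
finger_force: 14.0
```

The bar has bottomed on the floor, with the upward force rising to 6.4 N. I'll open the fingers and rise clear.

>>> move_arm(motion=[0,0,-1,0,0,0,-1,0,0,0,-1,0,0,0,-1,0,0,0,-1,0,0,0,-1,0,0,0,-1,0,0,0,-1,0], hand=0.1)

```text
time: 14.73
eef_pos: [0.5183, -0.0003, 0.1413]
ee_rot: [0.634, 0.774, 0.0, -0.0]
wrist_force: [0.4, -0.0, -1.1]
gripper_width: 0.0471
finger_force: 0.0
```

>>> move_arm(motion=[0,0,-8,0,0,0,-20,0,0,0,-36,0,0,0,-56,0,0,0,-76,0,0,0,-96,0,0,0,-116,0,0,0,-132,0,0,0,-140,0,0,0,-140,0])

```text
time: 15.57
eef_pos: [0.5197, -0.0005, 0.2848]
ee_rot: [0.634, 0.774, 0.001, 0.002]
wrist_force: [-0.6, 0.1, 0.1]
gripper_width: 0.0477
finger_force: 0.0
```

```bash
python3 - <<'E'
from h import *
s=bot.state();print(s['eef_pos'],s['wrist_force'],s['gripper_width'])
a=np.mean([bot.capture("scene").astype(float) for _ in range(4)],0)
A=np.clip(a[185:270,320:420,::-1]*1.2,0,255).astype(np.uint8)
cv2.imwrite('pics/a6.png',cv2.resize(A,(700,595),interpolation=cv2.INTER_CUBIC))
x,y,yaw=.6085,-.0385,.2418
r=lambda a:np.array([[np.cos(a),-np.sin(a),0],[np.sin(a),np.cos(a),0],[0,0,1]])
W=lambda q:np.array([x,y,0])+r(yaw)@np.array(q)
c=lambda P:np.round((proj('scene',P)-[320,185])*7)
g=-.05
G=lambda q:W(np.array([-.075,-.105,.095])+r(g)@np.array(q))
print('gate end',c(G([0,.2,.008])))
for b in(0,.1): print(b,'bar end top',c(G([-.009,.085+.168,.168*b+.007])),'tab',c(G([-.009,.085+.075-.042*b,.042+.075*b])),'tab top',c(G([-.009,.085+.075-.058*b,.058+.075*b])))
E
```

```text
[ 5.19692584e-01 -4.73163890e-04  2.84816608e-01] [-0.55309903  0.08884228  0.06846579] 0.0477280168539501
gate end [214. 341.]
0 bar end top [144. 463.] tab [324. 152.] tab top [326.  92.]
0.1 bar end top [144. 399.] tab [332. 117.] tab top [337.  54.]
```

View pics/a6.png

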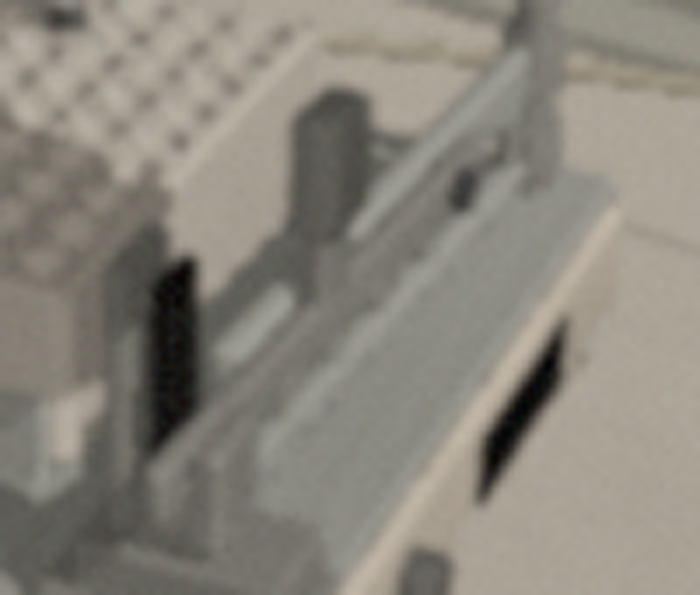

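The bar's end at (155,470) sits behind the lip at (200,460) and against the black buffer. The tab top at row 97 matches a level bar (row 92 predicted, against 54 if it were on the lip), so it is latched.

```bash
python3 -c "
from station import bot
print(bot.finish_job())"
```

```text
the job is handed in; nothing more can be done
None
```

The gate is shut, the bar lies level behind the lip on the catch floor, and the gripper is clear. I handed the job in at about 16 s; no verdict came back, and I estimate at most about 4 N reached the catch.

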